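Tip the counterweighted grow lamp up off the seed tray

TASK

The counterweighted grow lamp hangs low over a seed tray that needs watering: with the fingers, push the lamp up steadily from beneath its free front edge, past its balance point, so that it stays up against its stop by itself, then move clear. Push gently and do not fling it; do not grip anything, do not touch the finned cooler on the lamp's top or its steel counterweight, and leave the seed tray, spray bottle and potted seedling where they stand.

Things in the scene. Friction and masses are not known exactly. Their poses are not given: they have to be found in the camera images.
- swing_arm (a joint): Tilt of the lamp about its level pivot, rad: 0 = lamp level, lying on its lower stop; grows as the free front edge rises; 1.31 = upper stop. It is bistable by gravity: below its balance point (somewhere from 0.58 to 0.92 rad, differing from start to start) it falls back to 0, above it it tips on by itself, damped, to 1.31 in about 1 s and stays there. At 0, about 1.2 to 1.8 N upward at the front edge lifts it, less and less as it rises.
- lip (a point): Middle of the lower front edge of the lamp head (the free edge away from the pivot, on the side towards the robot), 220 mm from the pivot, 131 mm above the bench when level. Moves with the lamp. The lamp head is a flat aluminium panel, 150 mm deep (along its x), 130 mm wide (along its y), 18 mm thick, white strips on its flat underside. Axes turn with the lamp: x points from the front edge towards the pivot, y along the front edge, z out of the lamp's top.
- pivot (a point): Centre of the lamp's pivot axis, between two upright blue cheeks 108 mm apart over their outsides, fixed 140 mm above the bench on the fixed stand. Its x axis points level away from the lamp's front edge, its y axis runs along the pivot axis, z up. The lamp's underside plane passes 9 mm below the pivot when level.
- lamp_head: The aluminium lamp panel described under lip; origin on the pivot axis, the panel reaching from x = -220 to -70 mm, z = -9 to +9 mm in its frame. This is what is pushed.
- cooler: Dark finned cooler covering the lamp's top to within 4 mm of its edges, 18 mm high above the panel's top face. Not to be touched. Origin on the pivot axis, axes as the lamp's.
- counterweight: Steel cylinder, 56 mm diameter, 44 mm long, behind and above the pivot, fixed to the swinging lamp; its centre is 50 mm behind (+x) and 40 mm above the pivot when level. Not to be touched. Origin on the pivot axis, axes as the lamp's.
- seed_tray: Low green six-cell tray of sprouts on the bench under the rear part of the lamp, 100 mm (x) by 165 mm (y), 45 mm high, sprouts to 70 mm; its near wall stands about 70 to 80 mm behind the lamp's front edge. Loose, to be left alone. Origin at the centre of its underside.
- spray_bottle: White spray bottle with black trigger head, 74 mm diameter, 201 mm high, standing to one side of the lamp. Loose, to be left alone. Origin at the centre of its underside.
- seedling_pot: Round black pot with a seedling, 80 mm diameter, 70 mm high (leaves, which cannot be felt, to 120 mm), standing to the other side of the lamp. Loose, to be left alone. Origin at the centre of its underside.

How it is judged:
On the way, in this order (a step that is already met when the one before it is completed fails the run):
1. the fingers push the lamp up off its lower stop (value of joint swing_arm above 0.25 rad and contact force between the fingers and lamp_head above 0.1 N), for 0.05 s.
2. the lamp is up past its balance point, at its upper stop (value of joint swing_arm above 1.22 rad), for 0.2 s.
At the end, for the whole second after the job is handed in: The lamp stands by itself at its upper stop (tilt above 1.22 rad, at rest), untouched, and the seed tray, spray bottle and potted seedling are within 15 mm of where they stood (value of joint swing_arm above 1.22 rad and velocity of joint swing_arm between -0.1 and 0.1 rad/s and distance of each of seed_tray, spray_bottle, seedling_pot from where it was at the start of the episode below 0.015 m).
It fails at once if the lamp is pushed harder than 25 N (contact force between any of the fingers, the arm and lamp_head above 25 N).
It fails at once if the lamp is flung up (faster than 3.5 rad/s) (velocity of joint swing_arm above 3.5 rad/s).
It fails at once if the finned cooler is touched (as when the lamp is pinched) (contact force between any of the fingers, the arm and cooler above 1 N).
It fails at once if the counterweight is touched (contact force between any of the fingers, the arm and counterweight above 1 N).
It fails at once if a bystander is lifted, carried or pushed away (distance of any of seed_tray, spray_bottle, seedling_pot from where it was at the start of the episode above 0.015 m).
It also fails if it takes over 42 s, if anything falls off the work surface, if the arm or the gripper's body presses on something with over 40 N, if the wrist force passes 120 N, or if a joint passes its speed limit or range.

ROBOT

A 6-joint arm with a two-finger parallel gripper is mounted at the origin on the work surface. World frame = base frame: x ahead of the robot, y to its left, z up, the work surface at z = 0. Lengths are in m, angles in rad, forces in N, time in s.
With the tool pointing down it reaches from about 0.425 to 0.95 m from the base axis. Payload 3.5 kg.
Tool frame: the origin (TCP) lies at the very end of the fingers, on their centre line; the grasp point (between the pads) lies 19 mm behind it; z points along the fingers, y is the direction in which the jaws open and shut (so a half turn about z gives the same grasp; the last joint's range is limited). The gripper opens to 85 mm and grips with 20 to 120 N. Pads are 22 mm wide; open, the fingers measure 114 mm over their backs; the gripper's body (76 mm by 85 mm) begins 54 mm behind the grasp point. The pads swing forward as they close: fully open they stand 13 mm farther back than shut.
Start: joints at [-0.15, 0.286, 1.577, -0, 1.279, -0.15], TCP at [0.675, 0, 0.231] pointing down, gripper open.
Joint ranges: [-2.77, 2.77], [-0.9, 2.22], [0.21, 2.48], [-1.53, 4.67], [0.24, 2.81], [-2.84, 2.84]. Speed limits (rad/s): [2.79, 2.79, 3.14, 3.14, 3.14, 3.14].

INTERFACE

Orientations are given as a unit quaternion [x, y, z, w].
In Python, from plant import ctrl, eyes, ticket gives the robot as it stands.
- The arm moves only by the tool send_rows, never from a script. Its arguments are lists of equal length, an entry for each row: "translation": the shift along the tool's x, y, z in units of 30 mm (1.0 is 30 mm), a list of three; "rotation": the turn, a rotation vector about the tool's x, y, z in units of 5 degrees (1.0 is 5 degrees), a list of three; "grip": the finger opening in mm, from 0 to 85.4. A call has 1 to 5 rows; each row shifts and turns the commanded pose from where the row before left it, along the tool's axes as they then stand; what a row does not reach is not made up. A row lasts 1/8 s, in which the tool goes at most 62.5 mm and 10.7 degrees, less where a joint would pass 70% of its speed; a pose out of reach is approached as far as the arm can. A call is refused whole if a number of a shift passes 1 or a number of a turn 1, either way. A call with a gripper value outside its range is refused whole. The fingers move at their own pace and stop on an object; "squeeze" is the grip in N (left out, the last holds). Time passes only in rows, so rows that do not move let the fingers close. It gives the time, the measured TCP pose, the force and the opening at its end, in the units of the state.
- ctrl.get_state(): the state, without advancing time (a new reading comes with each control period).
- eyes.read_camera(name): name is "scene" or "side" or "wrist"; returns a dict with "image" (384x512x3 uint8, blue, green, red), "mtx" (3x3 intrinsics, pixels), "xyz" and "orientation" of the camera in the world; the wrist camera has in their place "hand_eye" (4x4, takes a point from camera to tool coordinates, whose origin is the TCP and whose axes are the flange's). Camera axes: x right, y down, z forward; pixel columns grow to the right and rows downward; lengths in m; the calibration is good to about 2 mm. The wrist camera is an equidistant fisheye: a pixel r from the principal point sees the ray r / f radians off the axis. A picture is of the moment at which its call begins: read the wrist's pose just before it. There is no depth.
- ticket.sign_off(): hands the job in, once; it reports no verdict.
The state is a dict: "time": time; "qpos": joint angles; "dq": joint speeds; "joint_efforts": joint torques, N m; "eef_pos": TCP position; "tcp_rot": TCP orientation; "contact_force": force on the tool from outside, world axes, zero at the start; "wrist_torque": the same for the moment, N m; "opening": opening from 0.0 (shut) to 1.0 (fully open).
Only numpy, scipy, OpenCV 4.12 (cv2) and the standard library are available. Lean on these libraries where they do the work, as an engineer would, in place of code of your own. Each camera call takes 0.05 s, during which the arm holds its last target. There are 200 camera calls.

## Working session

There is one attempt and no reset: what is moved stays moved. The work goes in short steps, Python scripts to look and compute and a tool call to move; the robot and the scene stay as the last step left them, time stands still between calls to the robot, and variables do not carry over. Pictures are saved under pics/ and viewed, about 8 in all and at most 12, crops included, and the job is handed in when it is done.

Besides the shell and the picture viewer there is one more tool, called after "Emit:" in YAML: its name, and indented under it one key for each argument. send_rows: Moves the arm, as the interface text tells. Its arguments: {"type":"object","properties":{"translation":{"type":"array"},"rotation":{"type":"array"},"grip":{"type":"array"},"squeeze":{"type":"number"}},"required":["translation","rotation","grip"]}

```bash
mkdir -p pics
cat > h.py <<'E'
import numpy as np,cv2,json
from scipy.spatial.transform import Rotation as R
from plant import ctrl,eyes,ticket
def shot(n,f):
    d=eyes.read_camera(n); cv2.imwrite('pics/'+f,d['image']); return d
def cam(d): return np.array(d['mtx']),np.array(d['xyz']),R.from_quat(d['orientation']).as_matrix() if np.size(d['orientation'])==4 else np.array(d['orientation'])
def ray(c,u,v):
    K,p,Rm=c; r=Rm@np.linalg.solve(K,[u,v,1.]); return p,r/np.linalg.norm(r)
def atz(c,u,v,z): p,r=ray(c,u,v); return p+r*(z-p[2])/r[2]
def proj(c,X):
    K,p,Rm=c; q=(np.atleast_2d(X)-p)@Rm; q=q@K.T; return q[:,:2]/q[:,2:]
E
python3 - <<'E'
from h import *
import pickle
C={}
for n in('scene','side'):
    d=shot(n,n+'0.png'); C[n]=cam(d); print(n,C[n][1],C[n][2][:,2],C[n][0][0])
pickle.dump(C,open('C.pkl','wb'))
s=ctrl.get_state(); print(s)
a=cv2.imread('pics/scene0.png')
E
```

```text
scene [1.1106243  0.32141967 1.00859115] [-0.43459827 -0.22659928 -0.87165195] [450.38461506   0.         262.62724325]
side [0.25223591 0.76243069 1.09655698] [ 0.30519572 -0.54483788 -0.78102961] [477.7047273   0.        260.2749987]
{'time': 0.1, 'qpos': array([-1.49997694e-01,  2.87089838e-01,  1.57806008e+00,  2.57073956e-05,
        1.27859706e+00, -1.50007494e-01]), 'dq': array([ 1.63962056e-03, -1.84241056e-03, -2.65913961e-03,  5.46364526e-04,
        4.98831871e-04,  8.39143776e-05]), 'joint_efforts': array([ 1.14915063e-03, -4.07295120e+01, -2.93698221e+01, -1.06323112e-04,
        3.42678482e-03, -4.41654265e-06]), 'eef_pos': array([6.74395798e-01, 1.28670983e-04, 2.30061029e-01]), 'tcp_rot': array([ 7.07105534e-01,  7.07107208e-01, -6.29388862e-04, -8.74244085e-04]), 'contact_force': array([ 0.24789936,  0.43795125, -0.0830113 ]), 'wrist_torque': array([-0.01581746, -0.031233  ,  0.00827754]), 'opening': 1.003266219746612}
```

View pics/scene0.png

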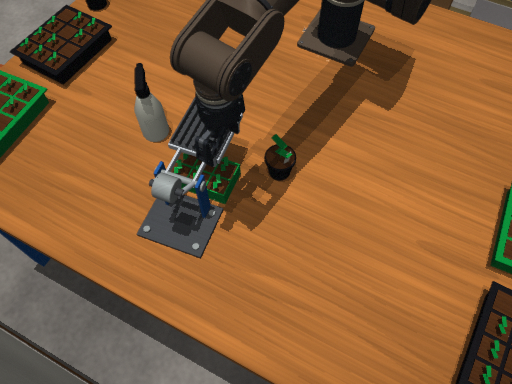

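View pics/side0.png

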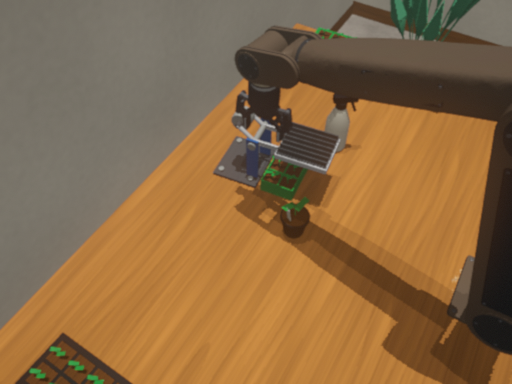

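The scene view shows the lamp under the gripper at about (200,140), the stand plate at about (180,225), the bottle at (150,120) and the pot at (280,162). In the side view the lamp panel is at (307,147), the pot at (295,222) and the bottle at (338,130). I'll enlarge both.

Run:
```python
from h import *
a=cv2.imread('pics/scene0.png')[60:260,125:305]; b=cv2.imread('pics/side0.png')[80:250,205:365]
a=cv2.resize(a,None,fx=3,fy=3,interpolation=2)[:600]; b=cv2.resize(b,None,fx=3,fy=3,interpolation=2)
w=np.zeros((600,a.shape[1],3),np.uint8); 
cv2.imwrite('pics/c1.png',a); cv2.imwrite('pics/c2.png',b)
```

```text
(no output)
```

View pics/c1.png

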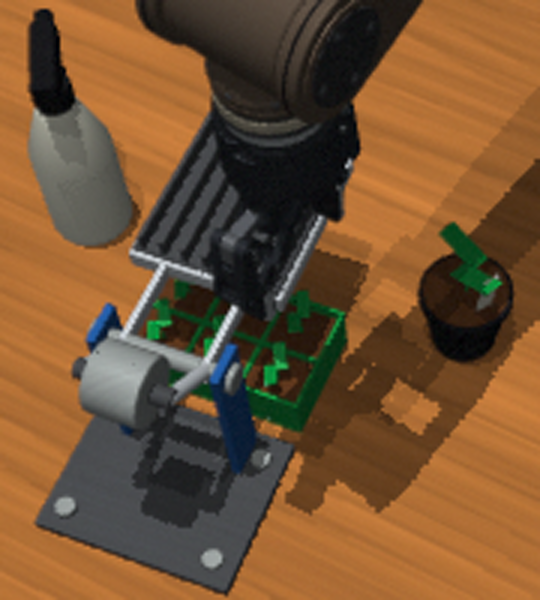

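View pics/c2.png

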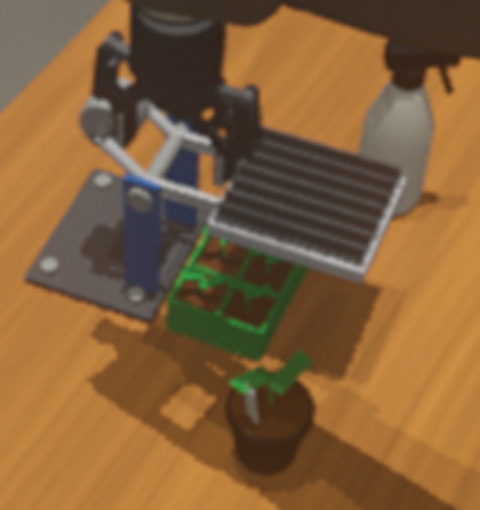

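The crops show the panel corners clearly. In the side crop the front edge runs from (362,270) to (406,178), with the rear near corner at (210,222). In the scene crop the rear corners are (132,255) and (280,303), and the pivot bolt is at (233,375).

Run:
```python
from h import *
import pickle
C=pickle.load(open('C.pkl','rb'))
S=lambda x,y,z:atz(C['side'],205+x/3,80+y/3,z).round(3)
A=lambda x,y,z:atz(C['scene'],125+x/3,60+y/3,z).round(3)
fr,fl,rr=S(362,269,.149),S(406,177,.149),S(210,221,.149)
print('front R/L',fr,fl,'rear',rr,'w',np.linalg.norm(fr-fl),'d',np.linalg.norm(fr-rr))
a,b=A(132,253,.149),A(280,302,.149); print('rear scene',a,b,np.linalg.norm(a-b))
print('bolts',A(233,376,.14),S(140,199,.14))
print('bottle base',A(95,240,0),'pot rim',A(466,290,.07),S(270,405,.07))
print('plate',[A(*p,.006) for p in((38,522),(227,592),(292,452))],[S(*p,.006) for p in ((28,278),(152,318),(95,170))])
print('tray top', A(345,310,.045),A(303,402,.045),'S',S(172,318,.045),S(257,340,.045),S(300,265,.045))
```

```text
front R/L [ 0.511 -0.051  0.149] [ 0.525 -0.175  0.149] rear [ 0.654 -0.032  0.149] w 0.12478781991845198 d 0.1442567156149065
rear scene [ 0.672 -0.153  0.149] [ 0.658 -0.029  0.149] 0.12478781991845198
bolts [ 0.726 -0.03   0.14 ] [ 0.727 -0.031  0.14 ]
bottle base [ 0.6   -0.273  0.   ] pot rim [0.534 0.07  0.07 ] [0.534 0.068 0.07 ]
plate [array([ 0.857, -0.152,  0.006]), array([0.837, 0.015, 0.006]), array([ 0.706, -0.002,  0.006])] [array([0.834, 0.01 , 0.006]), array([ 0.7  , -0.009,  0.006]), array([ 0.857, -0.154,  0.006])]
tray top [ 0.585 -0.018  0.045] [ 0.678 -0.005  0.045] S [0.668 0.009 0.045] [ 0.586 -0.009  0.045] [ 0.594 -0.114  0.045]
```

Emit:
send_rows:
  translation:
    - [-0.8, -1, -0.5]
    - [-0.8, -1, 0]
    - [-0.8, -1, 0]
    - [-0.8, -1, 0]
    - [-0.5, -1, 0]
  rotation:
    - [0, 0, -0.7]
    - [0, 0, -0.7]
    - [0, 0, 0]
    - [0, 0, 0]
    - [0, 0, 0]
  grip: [0, 0, 0, 0, 0]

```text
time: 0.72
eef_pos: [0.5336, -0.1242, 0.2458]
tcp_rot: [0.663, 0.749, -0.0, -0.0]
contact_force: [-0.3, 0.0, 0.6]
opening: 0.0
```

Emit:
send_rows:
  translation:
    - [0, -1, 0]
    - [0, -0.5, 0]
    - [0, 0, 0]
    - [0, 0, 0]
    - [0, 0, 0]
  rotation:
    - [-1, 0, 0]
    - [-1, 0, 0]
    - [-1, 0, 0]
    - [-1, 0, 0]
    - [-1, 0, 0]
  grip: [0, 0, 0, 0, 0]

```text
time: 1.35
eef_pos: [0.4899, -0.1286, 0.2447]
tcp_rot: [0.647, 0.731, 0.163, 0.144]
contact_force: [-0.1, 0.7, -0.3]
opening: 0.001
```

Emit:
send_rows:
  translation:
    - [0, 0, 0]
    - [0, 0, 0]
    - [0, 0, 0]
    - [0, 0, 0]
  rotation:
    - [-1, 0, 0]
    - [-1, 0, 0]
    - [-1, 0, 0]
    - [-1, 0, 0]
  grip: [0, 0, 0, 0]

```text
time: 1.85
eef_pos: [0.49, -0.1285, 0.2447]
tcp_rot: [0.612, 0.692, 0.287, 0.254]
contact_force: [-0.5, -1.0, 0.3]
opening: 0.001
```

```bash
python3 -c "
from h import *
s=ctrl.get_state();print(s['time'],s['qpos'].round(3),s['eef_pos'].round(3),R.from_quat(s['tcp_rot']).as_matrix().round(3),s['contact_force'].round(2),s['opening'])"
```

```text
1.85 [-0.739 -0.46   2.383  0.819  0.827 -1.314] [ 0.49  -0.129  0.245] [[-0.122  0.7    0.704]
 [ 0.993  0.086  0.086]
 [ 0.     0.709 -0.705]] [-0.55 -1.01  0.34] 0.000623490595830311
```

Emit:
send_rows:
  translation:
    - [0.4, -0.9, 0.5]
    - [0, -0.8, 0.6]
    - [0, -0.8, 0.6]
    - [0, -0.8, 0.6]
    - [0, -0.7, 0.7]
  rotation:
    - [0, 0, 0]
    - [0, 0, 0]
    - [0, 0, 0]
    - [0, 0, 0]
    - [0, 0, 0]
  grip: [0, 0, 0, 0, 0]

```text
time: 2.48
eef_pos: [0.4858, -0.1283, 0.1]
tcp_rot: [0.612, 0.694, 0.285, 0.248]
contact_force: [0.1, 0.2, 0.8]
opening: -0.003
```

```bash
python3 -c "
from h import *
s=ctrl.get_state();print(s['time'],s['qpos'].round(3),s['eef_pos'].round(3),R.from_quat(s['tcp_rot']).as_matrix().round(3),s['contact_force'].round(2),s['opening'])
shot('side','side1.png');b=cv2.imread('pics/side1.png')[80:250,205:365]
cv2.imwrite('pics/side1c.png',cv2.resize(b,None,fx=3,fy=3,interpolation=2))"
```

```text
2.475 [-0.745 -0.181  2.484  1.165  0.626 -1.786] [ 0.486 -0.128  0.1  ] [[-0.126  0.709  0.694]
 [ 0.992  0.087  0.092]
 [ 0.004  0.7   -0.714]] [0.06 0.23 0.83] -0.0031577859927844633
```

View pics/side1c.png

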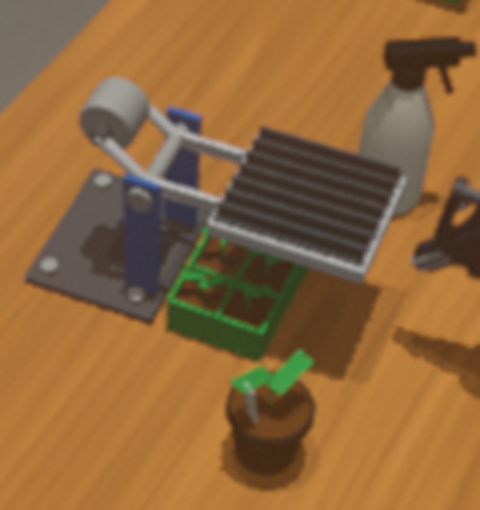

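The picture shows the fingertips at crop pixel (425,260), in front of the lip edge at (362,270)–(406,178) and about 30 mm short of it. Nothing has been disturbed. Next I go beneath the lip.

Emit:
send_rows:
  translation:
    - [0.2, 0, 0.4]
    - [0.2, 0.3, 0.3]
    - [0, 0.3, 0.3]
    - [0, 0, 0]
  rotation:
    - [0, 0, 0]
    - [0, 0, 0]
    - [0, 0, 0]
    - [0, 0, 0]
  grip: [0, 0, 0, 0]

```text
time: 3.02
eef_pos: [0.5186, -0.1119, 0.0926]
tcp_rot: [0.612, 0.695, 0.286, 0.248]
contact_force: [-0.2, -0.8, 0.0]
opening: -0.0
```

Emit:
send_rows:
  translation:
    - [0, 0.15, -0.15]
    - [0, 0.15, -0.15]
    - [0, 0.15, -0.15]
    - [0, 0.15, -0.15]
  rotation:
    - [0, 0, 0]
    - [0, 0, 0]
    - [0, 0, 0]
    - [0, 0, 0]
  grip: [0, 0, 0, 0]

```text
time: 3.52
eef_pos: [0.5176, -0.1121, 0.1175]
tcp_rot: [0.613, 0.694, 0.285, 0.248]
contact_force: [-0.2, -1.1, -2.1]
opening: 0.004
```

```bash
python3 -c "
from h import *
s=ctrl.get_state();print(s['time'],s['qpos'].round(3),s['eef_pos'].round(3),R.from_quat(s['tcp_rot']).as_matrix().round(3),s['contact_force'].round(2),s['opening'])
shot('side','side2.png');b=cv2.imread('pics/side2.png')[80:250,205:365]
cv2.imwrite('pics/side2c.png',cv2.resize(b,None,fx=3,fy=3,interpolation=2))"
```

```text
3.525 [-0.649 -0.161  2.425  1.132  0.575 -1.67 ] [ 0.518 -0.112  0.118] [[-0.126  0.709  0.694]
 [ 0.992  0.087  0.092]
 [ 0.005  0.7   -0.714]] [-0.2  -1.14 -2.07] 0.0038056268923861536
```

View pics/side2c.png

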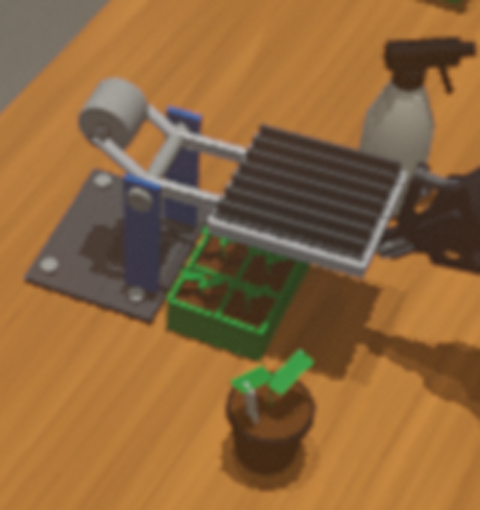

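Contact has started at about 2 N down on the tool. The tip is under the middle of the front edge near (390,240), and the lamp is still level. I'll follow the lip's arc slowly.

Emit:
send_rows:
  translation:
    - [0, 0.32, -0.25]
    - [0, 0.33, -0.23]
    - [0, 0.34, -0.21]
    - [0, 0.35, -0.2]
    - [0, 0.36, -0.18]
  rotation:
    - [0, 0, 0]
    - [0, 0, 0]
    - [0, 0, 0]
    - [0, 0, 0]
    - [0, 0, 0]
  grip: [0, 0, 0, 0, 0]

```text
time: 4.2
eef_pos: [0.531, -0.1099, 0.1754]
tcp_rot: [0.612, 0.695, 0.285, 0.247]
contact_force: [-3.4, -0.6, 0.1]
opening: 0.0
```

```bash
python3 -c "
from h import *
s=ctrl.get_state();print(s['time'],s['qpos'].round(3),s['eef_pos'].round(3),s['contact_force'].round(2),s['opening'])
shot('side','side3.png');b=cv2.imread('pics/side3.png')[50:250,205:365]
cv2.imwrite('pics/side3c.png',cv2.resize(b,None,fx=3,fy=3,interpolation=2))"
```

```text
4.2 [-0.623 -0.249  2.368  0.946  0.633 -1.427] [ 0.531 -0.11   0.175] [-3.44 -0.59  0.13] 0.0003613143225881451
```

View pics/side3c.png

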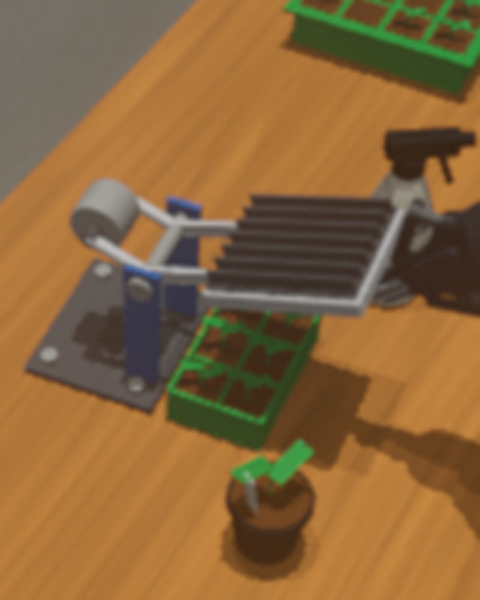

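The lamp is up about 0.27 rad. The fingertips show at (390,290) beneath the lip and the trays are untouched. The 3.4 N along x means I'm slightly too far forward, so I continue with less forward motion.

Emit:
send_rows:
  translation:
    - [0, 0.22, -0.3]
    - [0, 0.26, -0.27]
    - [0, 0.33, -0.2]
    - [0, 0.35, -0.17]
    - [0, 0.36, -0.15]
  rotation:
    - [0, 0, 0]
    - [0, 0, 0]
    - [0, 0, 0]
    - [0, 0, 0]
    - [0, 0, 0]
  grip: [0, 0, 0, 0, 0]

```text
time: 4.88
eef_pos: [0.5419, -0.1095, 0.2323]
tcp_rot: [0.612, 0.694, 0.285, 0.248]
contact_force: [-0.4, 0.6, -0.6]
opening: -0.001
```

Emit:
send_rows:
  translation:
    - [0, 0.38, -0.1]
    - [0, 0.39, -0.08]
    - [0, 0.4, -0.06]
    - [0, 0.4, -0.04]
  rotation:
    - [0, 0, 0]
    - [0, 0, 0]
    - [0, 0, 0]
    - [0, 0, 0]
  grip: [0, 0, 0, 0]

```text
time: 5.38
eef_pos: [0.5697, -0.1061, 0.271]
tcp_rot: [0.612, 0.694, 0.285, 0.248]
contact_force: [-0.4, 0.1, -0.3]
opening: 0.001
```

```bash
python3 -c "
from h import *
s=ctrl.get_state();print(s['time'],s['qpos'].round(3),s['eef_pos'].round(3),s['contact_force'].round(2),s['opening'])
shot('side','side4.png');b=cv2.imread('pics/side4.png')[50:250,205:365]
cv2.imwrite('pics/side4c.png',cv2.resize(b,None,fx=3,fy=3,interpolation=2))"
```

```text
5.375 [-0.559 -0.288  2.21   0.744  0.72  -1.132] [ 0.57  -0.106  0.271] [-0.37  0.14 -0.29] 0.0009803125803574623
```

View pics/side4c.png

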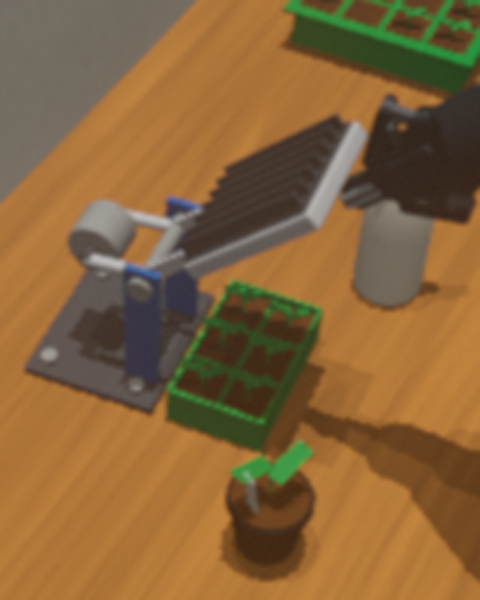

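The lamp is at about 0.75 rad, with the fingertips at (350,190) just beneath the lip. I continue, leaning forward more.

Emit:
send_rows:
  translation:
    - [0, 0.36, 0.06]
    - [0, 0.36, 0.08]
    - [0, 0.36, 0.1]
    - [0, 0.34, 0.12]
    - [0, 0.32, 0.14]
  rotation:
    - [0, 0, 0]
    - [0, 0, 0]
    - [0, 0, 0]
    - [0, 0, 0]
    - [0, 0, 0]
  grip: [0, 0, 0, 0, 0]

```text
time: 6.05
eef_pos: [0.6172, -0.1001, 0.2964]
tcp_rot: [0.612, 0.694, 0.285, 0.248]
contact_force: [-0.6, 0.0, 0.7]
opening: 0.001
```

```bash
python3 -c "
from h import *
s=ctrl.get_state();print(s['time'],s['qpos'].round(3),s['eef_pos'].round(3),s['contact_force'].round(2),s['opening'])
shot('side','side5.png');b=cv2.imread('pics/side5.png')[50:250,205:365]
cv2.imwrite('pics/side5c.png',cv2.resize(b,None,fx=3,fy=3,interpolation=2))"
```

```text
6.05 [-0.491 -0.198  2.09   0.688  0.7   -1.028] [ 0.617 -0.1    0.296] [-0.56  0.04  0.67] 0.001461901245189209
```

View pics/side5c.png

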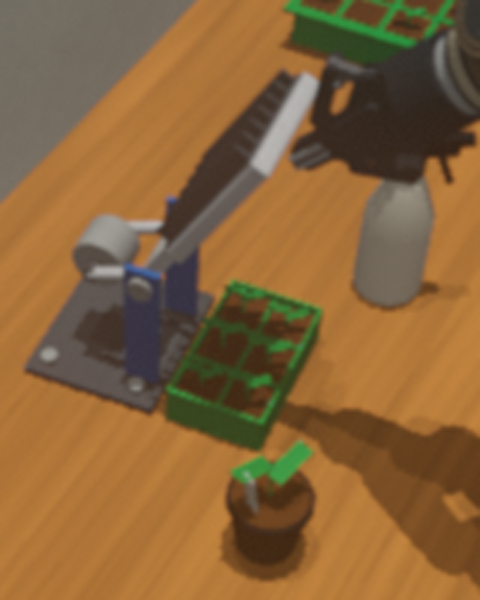

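The lamp is at about 1.05 rad and past its balance range. The tip is at (300,155) on the underside. I hold still and let it tip on.

Emit:
send_rows:
  translation:
    - [0, 0, 0]
    - [0, 0, 0]
    - [0, 0, 0]
    - [0, 0, 0]
    - [0, 0, 0]
  rotation:
    - [0, 0, 0]
    - [0, 0, 0]
    - [0, 0, 0]
    - [0, 0, 0]
    - [0, 0, 0]
  grip: [0, 0, 0, 0, 0]

```text
time: 6.72
eef_pos: [0.6164, -0.1003, 0.2961]
tcp_rot: [0.612, 0.694, 0.285, 0.248]
contact_force: [1.3, -0.2, -0.2]
opening: 0.001
```

Emit:
send_rows:
  translation:
    - [0, 0, 0]
    - [0, 0, 0]
    - [0, 0, 0]
    - [0, 0, 0]
    - [0, 0, 0]
  rotation:
    - [0, 0, 0]
    - [0, 0, 0]
    - [0, 0, 0]
    - [0, 0, 0]
    - [0, 0, 0]
  grip: [0, 0, 0, 0, 0]

```text
time: 7.35
eef_pos: [0.6165, -0.1002, 0.2961]
tcp_rot: [0.612, 0.694, 0.285, 0.248]
contact_force: [0.2, 0.0, 1.0]
opening: 0.002
```

```bash
python3 -c "
from h import *
s=ctrl.get_state();print(s['time'],s['eef_pos'].round(3),s['contact_force'].round(2))
shot('side','side6.png');b=cv2.imread('pics/side6.png')[50:250,205:365]
cv2.imwrite('pics/side6c.png',cv2.resize(b,None,fx=3,fy=3,interpolation=2))"
```

```text
7.35 [ 0.616 -0.1    0.296] [0.22 0.03 0.99]
```

View pics/side6c.png

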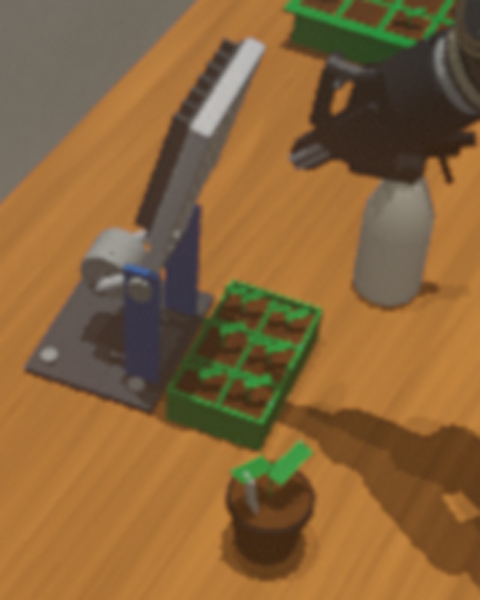

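The lamp has tipped on by itself, its front edge now at (195,130)–(260,45), well clear of the fingers at (300,155). I back off and check the tilt by projection.

Emit:
send_rows:
  translation:
    - [0, -0.5, -0.5]
    - [0, -0.5, -0.5]
    - [0, -0.5, -0.5]
    - [0, -0.5, -0.5]
    - [0, 0, 0]
  rotation:
    - [0, 0, 0]
    - [0, 0, 0]
    - [0, 0, 0]
    - [0, 0, 0]
    - [0, 0, 0]
  grip: [0, 0, 0, 0, 0]

```text
time: 8.02
eef_pos: [0.5317, -0.1113, 0.2971]
tcp_rot: [0.613, 0.694, 0.285, 0.249]
contact_force: [0.4, 0.2, -1.0]
opening: 0.005
```

Emit:
send_rows:
  translation:
    - [0, 0, 0]
    - [0, 0, 0]
    - [0, 0, 0]
    - [0, 0, 0]
  rotation:
    - [0, 0, 0]
    - [0, 0, 0]
    - [0, 0, 0]
    - [0, 0, 0]
  grip: [0, 0, 0, 0]

```text
time: 8.52
eef_pos: [0.5325, -0.1108, 0.2968]
tcp_rot: [0.612, 0.694, 0.285, 0.248]
contact_force: [0.5, -0.3, 0.1]
opening: -0.004
```

Run:
```python
from h import *
import pickle
s=ctrl.get_state();print(s['time'],s['eef_pos'].round(3),s['contact_force'].round(2))
C=pickle.load(open('C.pkl','rb'))['side']
d=shot('side','side7.png')['image']
b=cv2.resize(d[50:250,205:365],None,fx=3,fy=3,interpolation=2)
a=np.radians(6.7);ex=np.array([np.cos(a),np.sin(a),0]);ey=np.array([-np.sin(a),np.cos(a),0]);ez=np.array([0,0,1.])
P=np.array([.734,-.087,.14])
for t,col in((1.31,(0,255,0)),(1.15,(0,0,255))):
    c,si=np.cos(t),np.sin(t);lx=c*ex-si*ez;lz=si*ex+c*ez
    q=proj(C,[P+lx*x+ey*y-.009*lz for x,y in((-.22,.065),(-.22,-.065),(-.07,-.065),(-.07,.065))])
    cv2.polylines(b,[((q-[205,50])*3).astype(np.int32)],True,col,1)
cv2.imwrite('pics/side7c.png',b)
p=cv2.imread('pics/side0.png')
for n,(y0,y1,x0,x1) in dict(pot=(195,245,275,315),tray=(170,200,258,300),bottle=(125,150,328,350)).items():
    print(n,np.abs(d[y0:y1,x0:x1].astype(int)-p[y0:y1,x0:x1]).mean().round(1))
```

```text
8.525 [ 0.532 -0.111  0.297] [ 0.5  -0.26  0.14]
pot 21.3
tray 18.9
bottle 16.7
```

View pics/side7c.png

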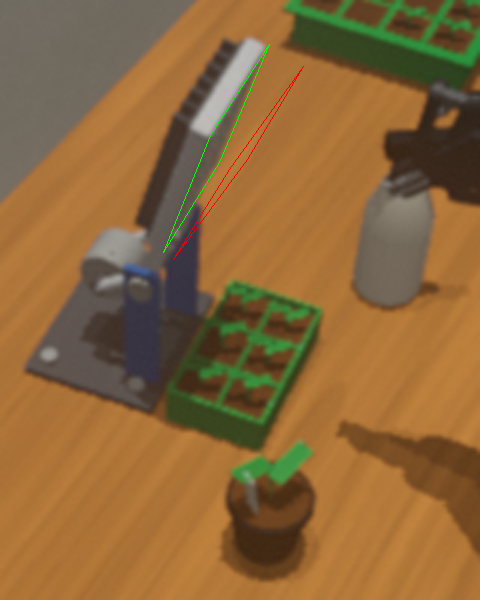

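The lamp edge matches the 1.31 rad overlay (green). The pot rim at (270,495) and the tray corners are at the same pixels as at the start, and the arm is clear. I hand the job in.

```bash
python3 -c "
from plant import ticket
print(ticket.sign_off())"
```

```text
the job is handed in; nothing more can be done
None
```

The lamp is up at its upper stop and stays there by itself. I pushed the closed fingers, tilted 45°, slowly up along the arc of the front edge. It tipped on by itself from about 1.05 rad. I then backed about 85 mm away and handed the job in at about 8.6 s.

- **Tilt:** in the last picture the lamp's front edge matches the projected outline for 1.31 rad and clearly not the one for 1.15 rad. The lamp was already in that position about a second earlier.
- **Forces:** between moves, the tool force never read above about 3.5 N. The highest reading came when I was briefly a little too far forward; I corrected that.
- **Bystanders:** the seedling pot and seed tray are at the same picture positions as at the start. The bottle looks unmoved by eye. An automatic before/after picture comparison gave differences of 17 to 21 grey levels for all three. I put that down to moved shadows and did not check it further, so it neither confirms nor rules out a small shift.
- **Not measured:** I had no direct reading of the lamp's speed or of contact with the cooler. Nothing in the pictures suggested a fling or a touch.

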